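Turn a slide carrier face down onto the loading plate

ROBOT

A 6-joint arm with a two-finger parallel gripper is mounted at the origin on the work surface. World frame = base frame: x ahead of the robot, y to its left, z up, the work surface at z = 0. Lengths are in m, angles in rad, forces in N, time in s.
With the tool pointing down it reaches from about 0.375 to 0.925 m from the base axis. Payload 5.7 kg.
Tool frame: the origin (TCP) lies midway between the tips of the shut fingers; the grasp point (between the pads) lies 19 mm behind it; z points along the fingers, x is the direction in which the jaws open and shut, and the axes are right-handed (so a half turn about z gives the same grasp; the last joint's range is limited). The gripper opens to 88 mm and grips with 3 to 60 N. Pads are 20 mm wide; open, the fingers measure 115 mm over their backs; the gripper's body (75 mm by 178 mm) begins 61 mm behind the grasp point.
Start: joints at [1.03, 0.359, 1.51, -0, 1.272, -0.115], TCP at [0.248, 0.546, 0.223] pointing down, gripper open.
Joint ranges: [-2.97, 2.97], [-1.01, 2.36], [0.21, 2.38], [-0.96, 4.11], [0.2, 2.71], [-2.98, 2.98]. Speed limits (rad/s): [2.39, 2.39, 3.14, 3.14, 3.14, 3.14].

INTERFACE

Orientations are given as a unit quaternion [x, y, z, w].
In Python, from bench import move_ptp, servo_line, goto_joints, move_gripper, sleep, inverse_kinematics, capture, PlanningError, close_job, spot_in, silhouettes, current_clock, current_joint_pos, current_qvel, current_joint_torque, current_position, current_orientation, current_force, current_torque, current_finger_gap gives the robot as it stands. Calls block until the motion is done:
- move_ptp(position, orientation): joint-space move of the TCP to a pose.
- servo_line(position, orientation=None, rate=0.15, contact_N=None): straight line of the TCP; orientation=None keeps the orientation; rate is the mean speed in m/s. With contact_N (N) it stops when the force on the tool has changed by that much, and returns True; else False.
- goto_joints(angles): joint-space move.
- move_gripper(opening): finger opening in m; the grip force is fixed at half the most; returns when the fingers have stopped.
- sleep(seconds).
- inverse_kinematics(position, orientation): joint angles nearest the present ones, or None.
- capture(name): name is "side" or "top"; returns a dict with "image" (400x640x3 uint8, blue, green, red), "range_z" (400x640 float32, m along the optical axis (not along the pixel's ray), 0 where there is no reading), "intrinsics" (3x3 intrinsics, pixels), "k1" (the pictures are not rectified: a ray, as slopes to the right and down, at radius r is drawn at 1 + k1 r^2 times it, then the intrinsics apply), "R" (3x3) and "t" (3): a world point X has camera coordinates R X + t. Camera axes: x right, y down, z forward; pixel columns grow to the right and rows downward; lengths in m; the calibration is good to about 2 mm. A picture is of the moment at which its call begins.
A pose or a line that the arm cannot do raises PlanningError and nothing moves.
- close_job(): hands the job in, once; it reports no verdict.
Trained networks look in the newest picture that a camera, given by its name, has taken for a name from the list of things; names that differ only in an ending like _2 or _b are one class to them, and where a whole thing is asked for, a point or a joint stands for the part that bears it (a point fixed in the world has none). Each returns a list of dicts, best first, with "conf" (0 to 1); they miss things now and then, are a little off and sometimes report something else, mostly with a low value. They report only what shows in the picture. A call takes as long as a camera call.
- spot_in(camera, query): "xy" ([column, row] in pixels, amid what is visible of it).
- silhouettes(camera, query): "region" (400x640 bool, what is visible of it) and "xy" ([column, row] in pixels, amid what is visible of it).
Readings, each from a call of its own:
- current_clock(): time.
- current_joint_pos(): joint angles.
- current_qvel(): joint speeds.
- current_joint_torque(): joint torques, N m.
- current_position(): TCP position.
- current_orientation(): TCP orientation.
- current_force(): force on the tool from outside, world axes, zero at the start.
- current_torque(): the same for the moment, N m.
- current_finger_gap(): finger opening in m.
Only numpy, scipy, OpenCV 4.12 (cv2) and the standard library are available. Lean on these libraries where they do the work, as an engineer would, in place of code of your own. Each camera call takes 0.05 s, during which the arm holds its last target.

TASK

The slide must go face down for the inverted microscope: with the fingertips, push the black slide carrier across the bench against the front edge of the low metal loading plate, so that it tips up on that edge and flips over onto the plate. Then push it back along the plate until it lies flush against the raised rail at the rear, wholly on the plate. Only push and tip it, never pick it up, and leave the bottle, the beaker and the slide box where they stand.

Things in the scene. Friction and masses are not known exactly. Their poses are not given: they have to be found in the camera images.
- carrier: Loose black slab 70 (its x) by 100 (y) by 12 mm (z), about 0.15 kg. A glass slide is set in it; its white label and two metal clips show on the +z face. Origin: centre of the -z face. Starts flat on the bench on the robot's side of the plate, +z up, +x edge 10 to 45 mm short of the plate's front edge, up to 0.2 rad out of square, within 15 mm of the plate's middle line. Solid: no holes.
- plate: Fixed low aluminium plate, 110 (its x) by 170 mm (y), flat top 14 mm above the bench; origin at the centre of its underside. +x points away from the robot (turned up to 0.3 rad). Upright front edge at x = -55 mm, facing the robot; a rail along the whole rear edge rises 8 mm above the top, its front face at x = +40 mm.
- carrier_center (a point): The middle of the carrier's length, width and thickness, 6 mm from either face. With the flipped carrier home against the rail it lies at x = +5 mm, z = 20 mm in the plate's frame.
- carrier_far (a point): Middle of the carrier's +x end face: the edge next to the plate at the start, which stays down at the foot of the plate's front edge while the carrier tips up.
- carrier_near (a point): Middle of the carrier's -x edge, 10 mm above the -z face. Here the end face is only 4 mm high (z 8 to 12 mm) and below it the underside is bevelled inward at 45 deg for 8 mm, so a low fingertip pushing here against the plate and rising tips the carrier up about its +x edge. Past upright it falls over onto the plate; this edge then lies at the rail.
- dropper_bottle: Bystander: loose amber glass bottle, 32 mm across, 70 mm tall, upright on the bench beside the plate. Origin at the centre of its base.
- beaker: Bystander: loose small open glass cup, 50 mm across, 60 mm tall, upright on the bench beside the plate. Origin at the centre of its base.
- slide_box: Bystander: loose closed white box, 90 by 50 by 30 mm, on the bench beside the plate. Origin at the centre of its base.

How it is judged:
On the way, in this order (a step that is already met when the one before it is completed fails the run):
1. the carrier is tipped up with its far edge down at the foot of the loading plate's front edge (angle between carrier's own z axis and vertical between 0.5 and 1.5 rad and height (world z) of carrier_far below 0.025 m and x of carrier_far in the frame of plate between -0.075 and -0.045 m), for 0.1 s.
2. the carrier has flipped over and lies slide face down on the plate (angle between carrier's own z axis and vertical above 2.95 rad and x of carrier_center in the frame of plate above -0.055 m and z of carrier_center in the frame of plate below 0.028 m), for 0.2 s.
At the end, for the whole second after the job is handed in: The carrier lies flat and at rest, slide face down (within 0.1 rad), on the loading plate, its edge flush along the rail (within 4 mm and 0.08 rad), wholly on the plate sideways (centre within 37 mm of the plate's middle) (angle between carrier's own z axis and vertical above 3.04 rad and x of carrier_center in the frame of plate between 0.001 and 0.009 m and y of carrier_center in the frame of plate between -0.037 and 0.037 m and z of carrier_center in the frame of plate between 0.016 and 0.024 m and angle between the x axis of carrier and the x axis of plate, either way round below 0.08 rad and linear speed of carrier below 0.01 m/s); the robot touches nothing.
It fails at once if the carrier is lifted clear (both its end edges more than 40 mm above the bench) (height (world z) of each of carrier_far, carrier_near above 0.04 m).
It fails at once if the dropper bottle is moved more than 15 mm or tipped (distance of dropper_bottle from where it was at the start of the episode above 0.015 m or angle between dropper_bottle's own z axis and vertical above 0.3 rad).
It fails at once if the beaker is moved more than 15 mm or tipped (distance of beaker from where it was at the start of the episode above 0.015 m or angle between beaker's own z axis and vertical above 0.3 rad).
It fails at once if the slide box is moved more than 15 mm or tipped (distance of slide_box from where it was at the start of the episode above 0.015 m or angle between slide_box's own z axis and vertical above 0.3 rad).
It also fails if it takes over 48 s, if anything falls off the work surface, if the arm or the gripper's body presses on something with over 40 N, if the wrist force passes 120 N, or if a joint passes its speed limit or range.

## Working session

There is one attempt and no reset: what is moved stays moved. The work goes in short steps, each a Python script; the robot and the scene stay as the last script left them, time stands still between calls to the robot, and variables do not carry over. Pictures are saved under pics/ and viewed, and the job is handed in when it is done.

```bash
ls; mkdir -p pics
python3 - <<'E'
from bench import *
import cv2,numpy as np
for n in ("side","top"):
    c=capture(n); cv2.imwrite(f"pics/{n}0.png",c["image"]); print(n,c["intrinsics"],c["k1"],c["R"],c["t"])
    for q in ["carrier","plate","dropper_bottle","beaker","slide_box","carrier_near","carrier_far"]:
        print(q,[(round(d["conf"],2),np.round(d["xy"],1)) for d in spot_in(n,q)[:2]])
print(current_clock(),current_position(),current_orientation(),current_finger_gap())
E
```

```text
pics
side [[514.28265334   0.         316.41216336]
 [  0.         514.28265334 208.50551489]
 [  0.           0.           1.        ]] -0.1673106438303587 [[ 0.98660509 -0.16311392 -0.00205881]
 [-0.12824069 -0.76774822 -0.62778738]
 [ 0.10082021  0.61964225 -0.77838215]] [-0.58148743  0.15440089  1.10184875]
carrier [(0.58, array([288.5, 310.8])), (0.35, array([348.5, 215.2]))]
plate [(0.71, array([346.6, 299.1]))]
dropper_bottle [(0.69, array([343.3, 378.3]))]
beaker [(0.71, array([305. , 217.2]))]
slide_box [(0.65, array([349.2, 214. ]))]
carrier_near [(0.84, array([287.2, 314.3]))]
carrier_far [(0.91, array([290.4, 313.9]))]
top [[438.33010611   0.         322.36678922]
 [  0.         438.33010611 193.77286018]
 [  0.           0.           1.        ]] -0.12299665634516357 [[ 3.20598987e-03 -9.99643965e-01 -2.64889649e-02]
 [-9.94870542e-01 -5.10233883e-04 -1.01155053e-01]
 [ 1.01105523e-01  2.66773930e-02 -9.94517969e-01]] [0.07732779 0.61926148 0.94994218]
carrier [(0.66, array([425.7, 248. ]))]
plate [(0.89, array([415.3, 192.8]))]
dropper_bottle [(0.81, array([500.9, 208.4]))]
beaker [(0.74, array([334.1, 214.2]))]
slide_box [(0.56, array([336.1, 173.3]))]
carrier_near [(0.93, array([426. , 244.7]))]
carrier_far [(0.64, array([428.3, 247.7]))]
0.8 [0.2478429  0.54639009 0.22265921] [ 8.40544996e-01  5.41741735e-01 -2.75570546e-06  3.36817180e-05] 0.0878487503017928
```

View pics/side0.png

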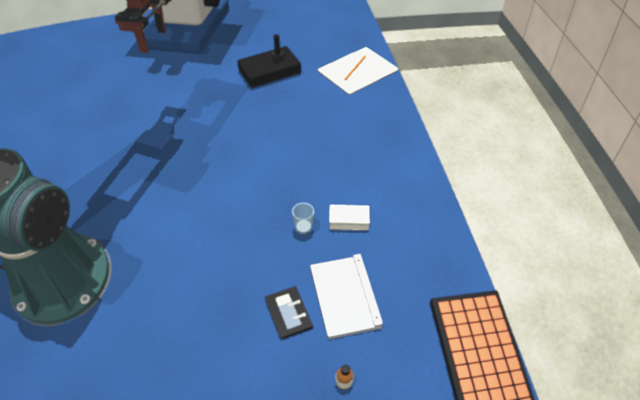

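View pics/top0.png

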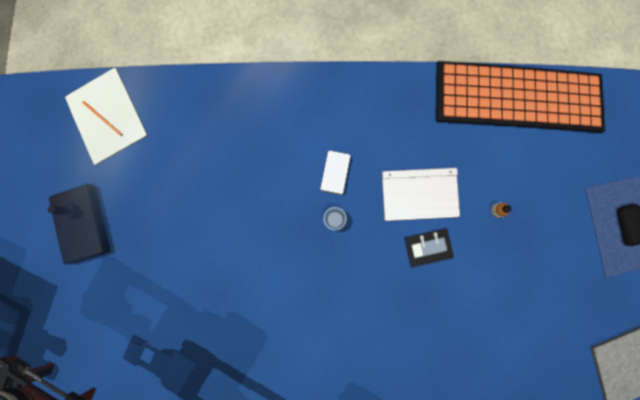

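The side view shows the carrier at (288,312) and the plate at (346,297). In the top view the carrier is at (428,247), the plate at (421,194), the bottle at (501,209), the beaker at (335,218) and the box at (336,172). Next I'll fit the poses.

```bash
cat > h.py <<'E'
from bench import *
import cv2,numpy as np
np.set_printoptions(precision=4,suppress=True)
def dist(c): return np.array([c["k1"],0,0,0,0.])
def rays(c,uv):
    p=cv2.undistortPoints(np.asarray(uv,float).reshape(-1,1,2),c["intrinsics"],dist(c)).reshape(-1,2)
    return np.c_[p,np.ones(len(p))]
def onplane(c,uv,z):
    d=rays(c,uv)@c["R"]; o=-c["R"].T@c["t"]
    return o+d*((z-o[2])/d[:,2])[:,None]
def depthpts(c,reg):
    v,u=np.nonzero(reg&(c["range_z"]>0)); r=rays(c,np.c_[u,v])*c["range_z"][v,u][:,None]
    return (r-c["t"])@c["R"]
def tri(cs,uvs):
    A=[];b=[]
    for c,uv in zip(cs,uvs):
        d=c["R"].T@rays(c,[uv])[0]; d/=np.linalg.norm(d); P=np.eye(3)-np.outer(d,d); A.append(P); b.append(P@(-c["R"].T@c["t"]))
    return np.linalg.lstsq(np.vstack(A),np.hstack(b),rcond=None)[0]
def proj(c,X):
    rv=cv2.Rodrigues(c["R"])[0]
    return cv2.projectPoints(np.asarray(X,float).reshape(-1,1,3),rv,c["t"],c["intrinsics"],dist(c))[0].reshape(-1,2)
def rect(c,reg,z):
    cs=cv2.findContours(reg.astype(np.uint8),cv2.RETR_EXTERNAL,cv2.CHAIN_APPROX_NONE)[0]
    k=max(cs,key=cv2.contourArea).reshape(-1,2)
    P=onplane(c,k,z)[:,:2]
    (cx,cy),(w,h),a=cv2.minAreaRect((P*1000).astype(np.float32))
    return np.array([cx,cy])/1000,(w,h),a,P
E
python3 - <<'E'
from h import *
C={n:capture(n) for n in("side","top")}
Z={"plate":.014,"carrier":.012,"slide_box":.03,"beaker":.03,"dropper_bottle":.035}
for q,z in Z.items():
    uv=[]
    for n,c in C.items():
        S=silhouettes(n,q)
        if not S: print(n,q,"none"); continue
        m=S[0]["region"]; np.save(f"m_{n}_{q}.npy",m)
        r=rect(c,m,z); d=depthpts(c,m)
        print(n,q,round(S[0]["conf"],2),m.sum(),S[0]["xy"],"ctr",r[0],"size",np.round(r[1],1),"ang",round(r[2],1),"depth med",np.median(d,0),np.percentile(d[:,2],[5,95]))
        uv.append(S[0]["xy"])
    if len(uv)==2: print("  tri",tri(list(C.values()),uv))
for n,c in C.items():
    im=c["image"]
    u,v=(318,305) if n=="side" else (420,215)
    cr=im[v-75:v+75,u-100:u+100] 
    cv2.imwrite(f"pics/{n}_crop.png",cv2.resize(cr,None,fx=4,fy=4,interpolation=cv2.INTER_CUBIC))
E
```

```text
side plate 0.62 4006 [345.4, 296.6] ctr [ 0.6255 -0.1479] size [113.5 180.8] ang 2.9 depth med [ 0.625  -0.155   0.0153] [0.0116 0.0234]
top plate 0.91 3596 [417.7, 192.5] ctr [ 0.6219 -0.1454] size [112.4 172.1] ang 2.6 depth med [ 0.6207 -0.1439  0.014 ] [0.0107 0.0222]
  tri [ 0.6269 -0.1425 -0.0045]
side carrier none
top carrier 0.76 1427 [429.1, 248.0] ctr [ 0.5005 -0.1615] size [ 73.8 104.3] ang 13.5 depth med [ 0.4999 -0.1611  0.0113] [0.0066 0.0144]
side slide_box 0.97 958 [346.0, 216.4] ctr [0.6723 0.0397] size [69.4 89.3] ang 80.5 depth med [0.6717 0.0377 0.0304] [0.0077 0.0338]
top slide_box 0.7 901 [336.6, 172.8] ctr [0.669  0.0498] size [50.4 92.4] ang 79.0 depth med [0.6686 0.0502 0.0296] [0.0257 0.0325]
  tri [0.6669 0.0466 0.0241]
side beaker 0.71 547 [304.9, 218.3] ctr [0.5661 0.0549] size [86.5 48.4] ang 80.9 depth med [0.5662 0.0449 0.0416] [0.0104 0.062 ]
top beaker 0.74 358 [335.7, 215.6] ctr [0.5656 0.0518] size [44.2 45.9] ang 45.1 depth med [0.5662 0.0524 0.0079] [0.0016 0.0602]
  tri [0.5706 0.0486 0.0346]
side dropper_bottle 0.57 327 [344.2, 377.9] ctr [ 0.5878 -0.3278] size [46.7 31.4] ang 79.5 depth med [ 0.5858 -0.3345  0.0463] [0.0136 0.0728]
top dropper_bottle 0.63 230 [498.3, 209.5] ctr [ 0.5824 -0.3229] size [44.6 31.6] ang 89.9 depth med [ 0.5823 -0.3187  0.045 ] [0.0141 0.0701]
  tri [ 0.5866 -0.3249  0.0164]
```

View pics/top_crop.png

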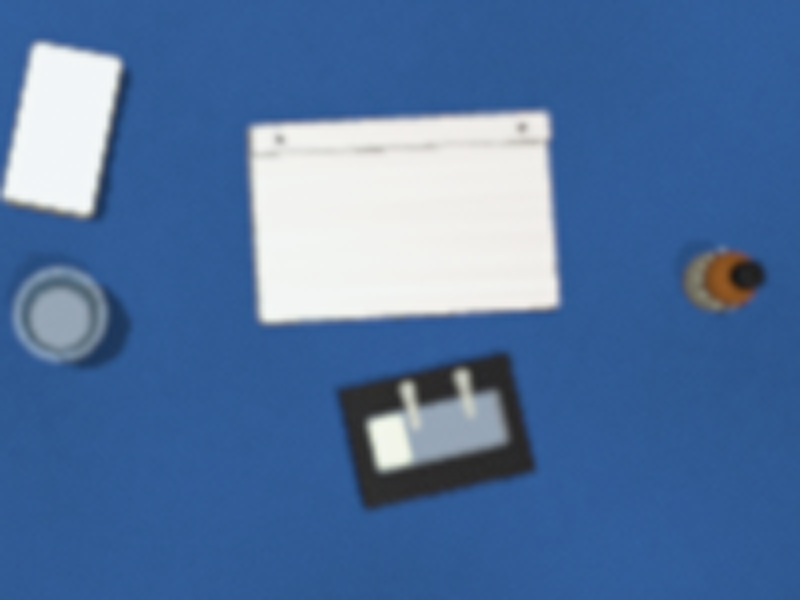

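View pics/side_crop.png

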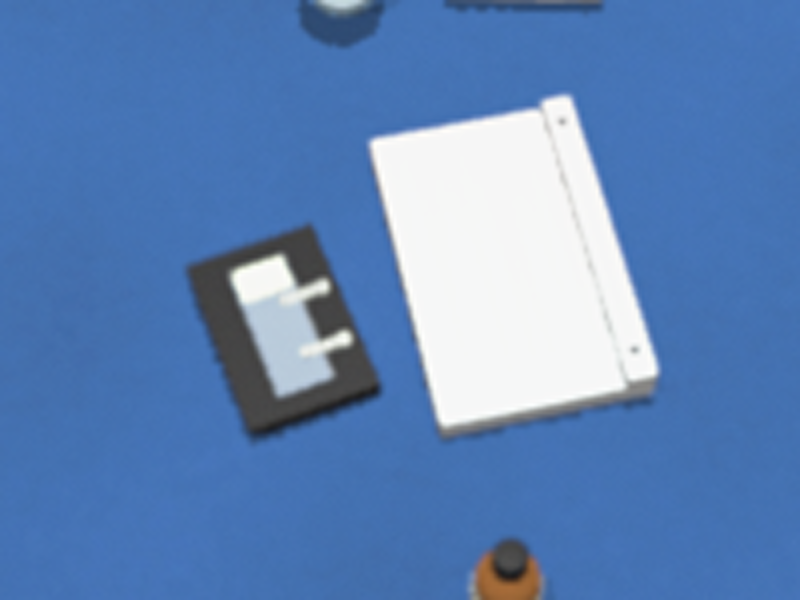

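The crops show clear corners on the plate and carrier, so I'll triangulate them from the two views.

Run:
```python
from h import *
C=[capture("top"),capture("side")]
top=np.array([(260,323),(560,308),(549,112),(249,126),(338,388),(508,354),(534,468),(367,508)])/4.+[320,140]-.4
sd=np.array([(371,143),(443,430),(657,374),(571,97),(312,227),(379,388),(252,433),(188,268)])/4.+[218,230]-.4
nm="FL FR RR RL | cFL cFR cNR cNL".replace("| ","").split()
zs=[.014,.014,.022,.022]+[.012]*4
for i in range(8):
    print(nm[i],tri(C,[top[i],sd[i]]),onplane(C[0],[top[i]],zs[i])[0][:2],onplane(C[1],[sd[i]],zs[i])[0][:2])
for s,f in((0,"top"),(1,"side")):
    pt=(top,sd)[s]
    P=onplane(C[s],pt,0); P=np.array([onplane(C[s],[pt[i]],zs[i])[0] for i in range(8)])
    fl,fr=P[0],P[1]; y=(P[0]-P[1]+P[3]-P[2])[:2]; print(f,"plate yaw",np.arctan2(-y[0],y[1]),"ctr",P[:4].mean(0)[:2])
    y=(P[4]-P[5]+P[7]-P[6])[:2]; print("carrier yaw",np.arctan2(-y[0],y[1]),"ctr",P[4:].mean(0)[:2])
print(current_clock())
```

```text
FL [ 0.5631 -0.0629  0.0114] [ 0.5605 -0.0624] [ 0.5655 -0.0646]
FR [ 0.5716 -0.2352  0.0119] [ 0.5688 -0.2344] [ 0.5742 -0.2363]
RR [ 0.6819 -0.2288  0.0232] [ 0.6805 -0.2289] [ 0.6837 -0.2282]
RL [ 0.6748 -0.0569  0.0195] [ 0.6721 -0.0564] [ 0.6767 -0.0585]
cFL [ 0.5254 -0.1074  0.0077] [ 0.5237 -0.1066] [ 0.5268 -0.11  ]
cFR [ 0.545  -0.2055  0.0078] [ 0.5428 -0.2043] [ 0.5469 -0.2076]
cNR [ 0.4795 -0.2194  0.0073] [ 0.4781 -0.2181] [ 0.4811 -0.2217]
cNL [ 0.4578 -0.1228  0.0101] [ 0.4561 -0.1224] [ 0.4597 -0.124 ]
top plate yaw 0.04864857278668073 ctr [ 0.6205 -0.1455]
carrier yaw 0.20936680266255334 ctr [ 0.5002 -0.1628]
side plate yaw 0.04610983126178402 ctr [ 0.625  -0.1469]
carrier yaw 0.20877834946301277 ctr [ 0.5036 -0.1658]
1.5
```

```bash
cat >> h.py <<'E'
from scipy.spatial.transform import Rotation as Ro
PC=np.array([.6225,-.146]); A=.047
def W(x,y,z): 
    c,s=np.cos(A),np.sin(A); return [PC[0]+c*x-s*y,PC[1]+s*x+c*y,z]
def Pl(p):
    d=np.array(p[:2])-PC; c,s=np.cos(A),np.sin(A); return np.array([c*d[0]+s*d[1],-s*d[0]+c*d[1],p[2]])
def Q(s=1,a=A):
    x=s*np.array([-np.sin(a),np.cos(a),0]); z=np.array([0,0,-1.]); return Ro.from_matrix(np.c_[x,np.cross(z,x),z]).as_quat()
def st(tag=""): print(tag,"t",round(current_clock(),2),"pl",Pl(current_position()),"F",np.round(current_force(),1))
E
python3 - <<'E'
from h import *
for s in(1,-1):
    for p in [(-.19,-.012,.1),(-.19,-.012,.003),(-.12,-.012,.05),(-.04,-.012,.018)]:
        print(s,p,inverse_kinematics(W(*p),Q(s)))
E
```

```text
1 (-0.19, -0.012, 0.1) [-0.5167  0.329   1.9353 -0.      0.8772 -2.1345]
1 (-0.19, -0.012, 0.003) [-0.5167  0.505   2.0097 -0.      0.6269 -2.1345]
1 (-0.12, -0.012, 0.05) [-0.445   0.481   1.8368 -0.      0.8238 -2.0628]
1 (-0.04, -0.012, 0.018) [-0.3818  0.6054  1.6829 -0.      0.8532 -1.9996]
-1 (-0.19, -0.012, 0.1) [-0.5167  0.329   1.9353 -0.      0.8772  1.0071]
-1 (-0.19, -0.012, 0.003) [-0.5167  0.505   2.0097 -0.      0.6269  1.0071]
-1 (-0.12, -0.012, 0.05) [-0.445   0.481   1.8368 -0.      0.8238  1.0788]
-1 (-0.04, -0.012, 0.018) [-0.3818  0.6054  1.6829 -0.      0.8532  1.142 ]
```

Run:
```python
from h import *
q=Q(-1)
move_ptp(W(-.192,-.012,.16),q); st()
move_gripper(.05); print(current_finger_gap())
servo_line(W(-.192,-.012,.003),q,rate=.15); st("down")
r=servo_line(W(-.120,-.012,.003),q,rate=.04,contact_N=8); st(f"push {r}")
for n in("side","top"):
    c=capture(n); u,v=(318,305) if n=="side" else (420,215)
    cv2.imwrite(f"pics/{n}1.png",cv2.resize(c["image"][v-75:v+75,u-100:u+100],None,fx=4,fy=4))
```

```text
t 4.12 pl [-0.1916 -0.0115  0.1601] F [ 0.  -0.4 -0.8]
0.05027757772581439
down t 6.07 pl [-0.1915 -0.0123  0.0035] F [-0.1  0.7  0.1]
push True t 7.36 pl [-0.1357 -0.0119  0.0026] F [-0.7  0.2 -0.2]
```

```bash
python3 -c "
import cv2,numpy as np
cv2.imwrite('pics/both1.png',np.vstack([cv2.resize(cv2.imread(f'pics/{n}1.png'),(400,300)) for n in('side','top')]))"
```

```text
(no output)
```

View pics/both1.png

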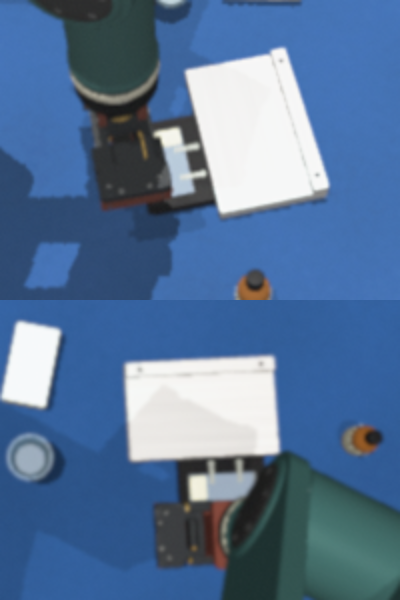

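The carrier is squared against the plate but has drifted sideways. I'll measure by how much.

Run:
```python
from h import *
c=capture("top")
cr=c["image"][200:260,380:480]
cv2.imwrite("pics/t2.png",cv2.resize(cr,None,fx=8,fy=8,interpolation=cv2.INTER_CUBIC))
```

```text
(no output)
```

View pics/t2.png

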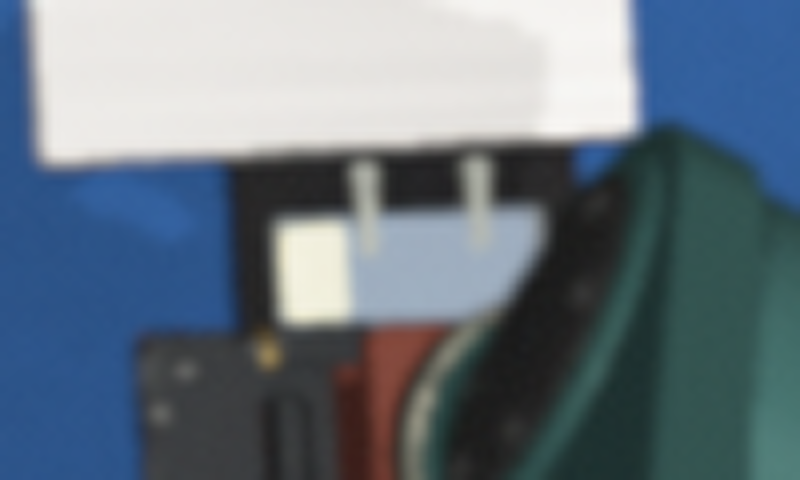

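```bash
cat >> h.py <<'E'
def xf(p): return -.055-.012*np.sin(p)-.0705*np.cos(p+.114)
def hf(p): return .0705*np.sin(p+.114)
E
python3 - <<'E'
from h import *
q=Q(-1); Y=-.019
servo_line(W(-.141,-.012,.003),q,rate=.05); servo_line(W(-.141,Y,.002),q,rate=.05); st("off")
r=servo_line(W(-.128,Y,.002),q,rate=.015,contact_N=10); st(f"press {r}")
x0=Pl(current_position())[0]
r=servo_line(W(x0+.002,Y,.002),q,rate=.01,contact_N=25); st(f"press2 {r}")
r=servo_line(W(x0+.002,Y,.008),q,rate=.02,contact_N=30); st(f"rise {r}")
c=capture("side"); cv2.imwrite("pics/s3.png",cv2.resize(c["image"][230:380,218:418],None,fx=4,fy=4))
print(x0,xf(0)-.01)
E
```

```text
off t 8.05 pl [-0.1408 -0.0195  0.002 ] F [-1.1  0.2  0.4]
press True t 8.61 pl [-0.1359 -0.0185  0.0016] F [ 0.1  0.1 -0.1]
press2 False t 9.02 pl [-0.1355 -0.0184  0.0015] F [-4.5 -1.8 -1.4]
rise False t 9.47 pl [-0.1354 -0.0183  0.0078] F [-6.2 -1.5 -2. ]
-0.13585062836488504 -0.13504238691717246
```

View pics/s3.png

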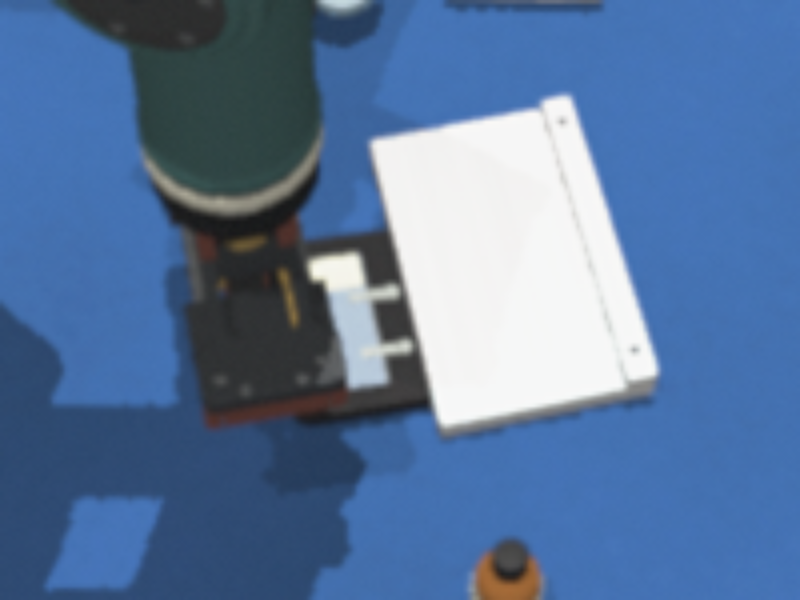

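```bash
cat >> h.py <<'E'
def tilt(c=None):
    c=c or capture("side")
    reg=np.zeros(c["range_z"].shape,bool); reg[285:338,288:330]=True
    P=depthpts(c,reg); col=c["image"][reg&(c["range_z"]>0)].astype(int)
    L=np.array([Pl(p) for p in P]); m=(L[:,0]<-.058)&(L[:,0]>-.118)&(abs(L[:,1]+.02)<.055)&(col.max(1)<75)
    L=L[m]
    if len(L)<20: return len(L)
    a=np.c_[L[:,0],np.ones(len(L))]; s=np.linalg.lstsq(a,L[:,2],rcond=None)[0]
    return len(L),"slope",round(s[0],3),"zmean",round(L[:,2].mean(),4)
E
python3 - <<'E'
from h import *
q=Q(-1); Y=-.019; x0=-.1358
print(tilt())
servo_line(W(-.140,Y,.008),q,rate=.05); print(tilt())
servo_line(W(-.140,Y,.0015),q,rate=.05)
servo_line(W(x0+.005,Y,.0015),q,rate=.03,contact_N=35); st("press"); print(tilt())
for z in (.006,.010,.014):
    r=servo_line(W(x0+.005,Y,z),q,rate=.03,contact_N=35); st(f"rise {r}"); print(tilt())
c=capture("side"); cv2.imwrite("pics/s4.png",cv2.resize(c["image"][230:380,218:418],None,fx=4,fy=4))
E
```

```text
(520, 'slope', np.float64(-1.802), 'zmean', np.float64(0.0422))
(486, 'slope', np.float64(-1.398), 'zmean', np.float64(0.0313))
press t 10.63 pl [-0.1354 -0.0186  0.0013] F [-13.   -7.7   9.7]
(496, 'slope', np.float64(-1.92), 'zmean', np.float64(0.043))
rise False t 10.98 pl [-0.1354 -0.0184  0.0052] F [-10.1  -6.4   0. ]
(509, 'slope', np.float64(-1.81), 'zmean', np.float64(0.0417))
rise False t 11.32 pl [-0.1352 -0.0184  0.0092] F [-9.8 -7.1  0.5]
(521, 'slope', np.float64(-1.857), 'zmean', np.float64(0.0438))
rise False t 11.65 pl [-0.1348 -0.0183  0.0133] F [-9.4 -5.2  0.2]
(527, 'slope', np.float64(-1.882), 'zmean', np.float64(0.0438))
```

View pics/s4.png

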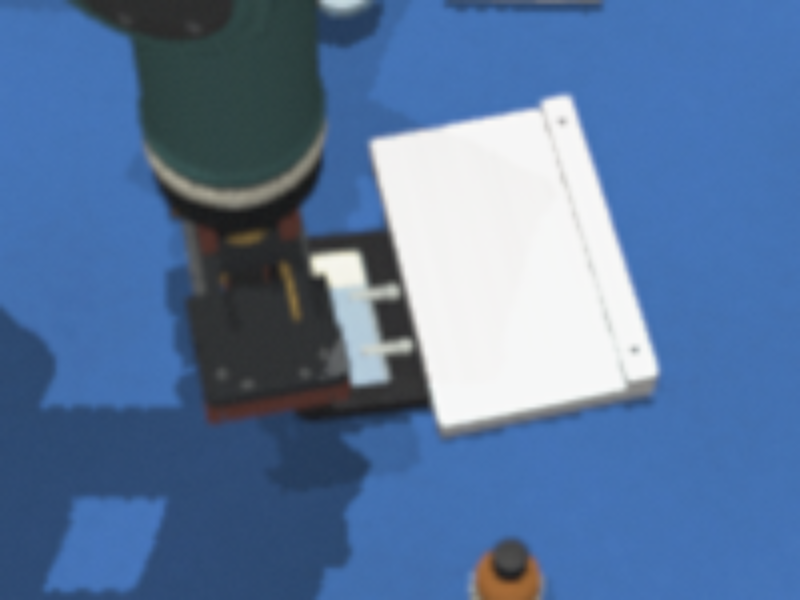

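```bash
cat >> h.py <<'E'
def tilt2():
    c=capture("side"); reg=np.zeros(c["range_z"].shape,bool); reg[285:338,288:330]=True
    L=np.array([Pl(p) for p in depthpts(c,reg)]); m=(L[:,0]<-.058)&(L[:,0]>-.098)&(L[:,1]>-.055)&(L[:,1]<.02)&(L[:,2]<.05)
    L=L[m]; s=np.polyfit(L[:,0],L[:,2],1) if len(L)>10 else 0
    for lo in(-.098,-.088,-.078,-.068):
        k=(L[:,0]>=lo)&(L[:,0]<lo+.01); print(lo+.005,k.sum(),round(float(np.median(L[k,2])),4) if k.any() else "",end="; ")
    print("slope",s)
E
python3 - <<'E'
from h import *
tilt2(); st()
E
```

```text
-0.093 75 0.0187; -0.08299999999999999 158 0.0177; -0.073 159 0.0165; -0.063 158 0.0148; slope [-0.1319  0.0067]
 t 11.8 pl [-0.1348 -0.0183  0.0131] F [-10.1  -4.8   0.5]
```

Run:
```python
from h import *
q=Q(-1); Y=-.019
for p in np.arange(.2,.75,.1):
    r=servo_line(W(xf(p)-.0108+.0045,Y,hf(p)-.0055),q,rate=.04,contact_N=35); st(f"phi {p:.2f} {r}")
    tilt2()
c=capture("side"); cv2.imwrite("pics/s5.png",cv2.resize(c["image"][230:380,218:418],None,fx=4,fy=4))
```

```text
phi 0.20 False t 12.05 pl [-0.1344 -0.0183  0.0156] F [-8.1 -4.3 -0.1]
-0.093 63 0.0201; -0.08299999999999999 160 0.0185; -0.073 160 0.0168; -0.063 154 0.0152; slope [-0.171   0.0044]
phi 0.30 False t 12.42 pl [-0.133  -0.0182  0.0223] F [-8.7 -3.6  1.6]
-0.093 30 0.0238; -0.08299999999999999 160 0.0218; -0.073 154 0.019; -0.063 151 0.0162; slope [-0.2768 -0.0011]
phi 0.40 False t 12.78 pl [-0.1309 -0.018   0.0286] F [-8.6 -2.8  1.8]
-0.093 11 0.029; -0.08299999999999999 133 0.0245; -0.073 157 0.0207; -0.063 150 0.0171; slope [-0.3868 -0.0073]
phi 0.50 False t 13.15 pl [-0.1279 -0.0178  0.0347] F [-7.7 -1.1  2.9]
-0.093 1 0.0308; -0.08299999999999999 77 0.0268; -0.073 154 0.0224; -0.063 148 0.0176; slope [-0.5107 -0.0146]
phi 0.60 False t 13.51 pl [-0.1243 -0.0178  0.0403] F [-7.1 -0.4  3.7]
-0.093 0 ; -0.08299999999999999 12 0.0289; -0.073 145 0.0244; -0.063 147 0.0182; slope [-0.6687 -0.024 ]
phi 0.70 False t 13.87 pl [-0.1202 -0.0177  0.0455] F [-6.3  0.4  4.9]
-0.093 2 0.0013; -0.08299999999999999 3 0.0334; -0.073 73 0.0249; -0.063 140 0.0199; slope [-0.3711 -0.0031]
```

View pics/s5.png

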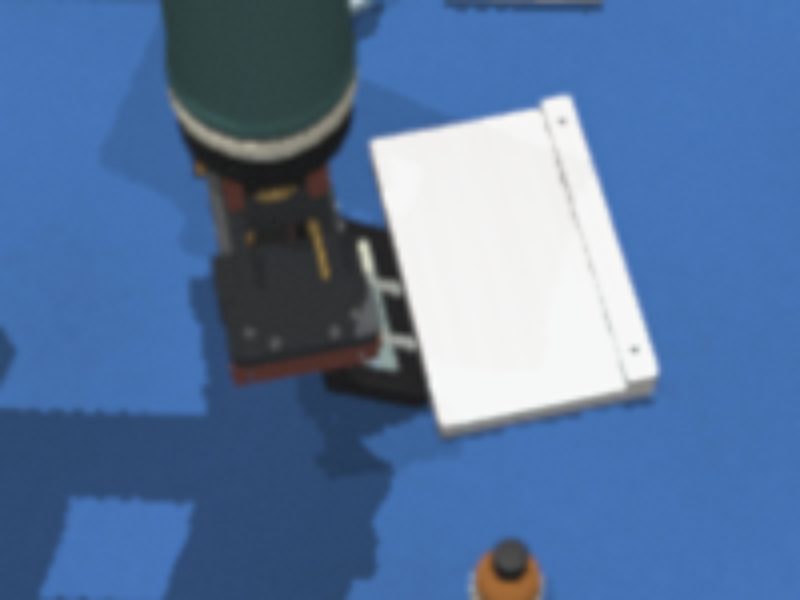

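Run:
```python
from h import *
q=Q(-1); Y=-.019
xl=lambda p:-.055-.012*np.sin(p)-.062*np.cos(p)
for p,z in((.8,.042),(.95,.041),(1.1,.041),(1.25,.044),(1.4,.048)):
    r=servo_line(W(xl(p)-.0108+.004,Y,z),q,rate=.04,contact_N=35); st(f"phi {p:.2f} {r}")
c=capture("side"); cv2.imwrite("pics/s6.png",cv2.resize(c["image"][230:380,218:418],None,fx=4,fy=4))
```

```text
phi 0.80 False t 14.25 pl [-0.1202 -0.017   0.0413] F [-16.1  -1.6  12.7]
phi 0.95 False t 14.55 pl [-0.1207 -0.0168  0.0403] F [-32.9  -8.4  28.6]
phi 1.10 False t 14.88 pl [-0.1206 -0.0166  0.0402] F [-50.2 -15.4  43. ]
phi 1.25 False t 15.23 pl [-0.118  -0.0165  0.043 ] F [-62.6 -20.   51.9]
phi 1.40 False t 15.62 pl [-0.1128 -0.0163  0.0479] F [-72.1 -19.6  70. ]
```

View pics/s6.png

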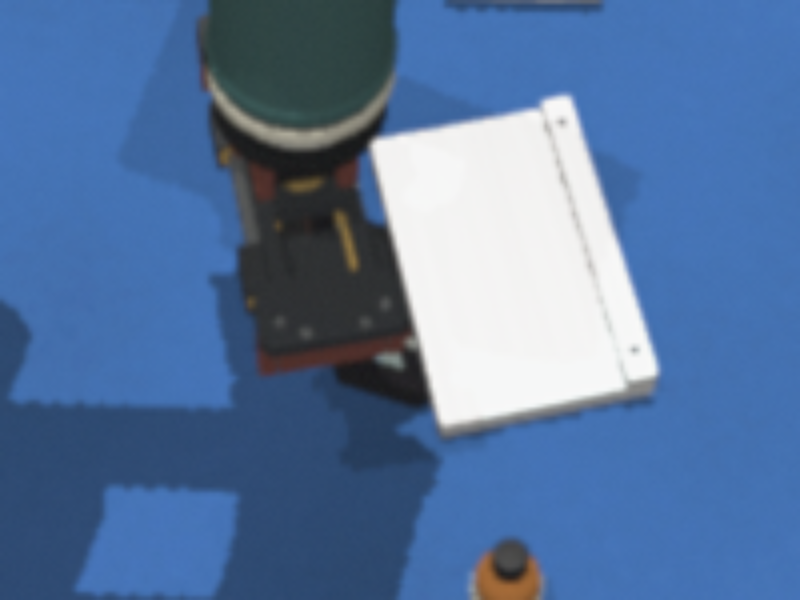

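Run:
```python
from h import *
q=Q(-1); Y=-.018
servo_line(W(-.1105,Y,.0505),q,rate=.04); st("relieve")
sleep(.1); st()
c=capture("side"); cv2.imwrite("pics/s7.png",cv2.resize(c["image"][230:380,218:418],None,fx=4,fy=4))
```

```text
relieve t 16.48 pl [-0.11   -0.0179  0.0504] F [-2.   0.2  0.9]
 t 16.57 pl [-0.1101 -0.0179  0.0504] F [-0.5 -0.4  0.9]
```

View pics/s7.png

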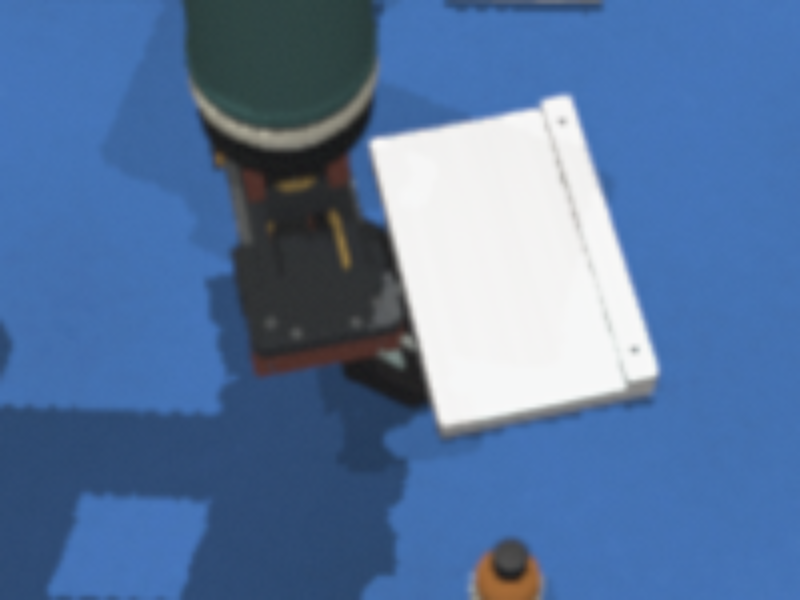

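Run:
```python
from h import *
q=Q(-1); Y=-.018
xl=lambda p:-.055-.012*np.sin(p)-.062*np.cos(p)-.0108
servo_line(W(-.1105,Y,.045),q,rate=.03); st("lower")
for p in(1.0,1.1,1.2,1.3):
    r=servo_line(W(xl(p)+.002,Y,.062*np.sin(p)-.005),q,rate=.04,contact_N=20); st(f"phi {p:.2f} {r}")
    if r or np.linalg.norm(current_force())>25: break
c=capture("side"); cv2.imwrite("pics/s8.png",cv2.resize(c["image"][230:380,218:418],None,fx=4,fy=4))
```

```text
lower t 16.96 pl [-0.1106 -0.0179  0.0446] F [-0.4  0.2 -0.5]
phi 1.00 False t 17.21 pl [-0.1068 -0.0182  0.0475] F [-1.1 -0.4 -0.2]
phi 1.10 False t 17.5 pl [-0.1021 -0.0182  0.0505] F [-1.6  0.6 -0.5]
phi 1.20 False t 17.79 pl [-0.0969 -0.0182  0.053 ] F [0.4 0.1 0.1]
phi 1.30 False t 18.09 pl [-0.0914 -0.0181  0.0549] F [-0.6  0.2 -0.8]
```

View pics/s8.png

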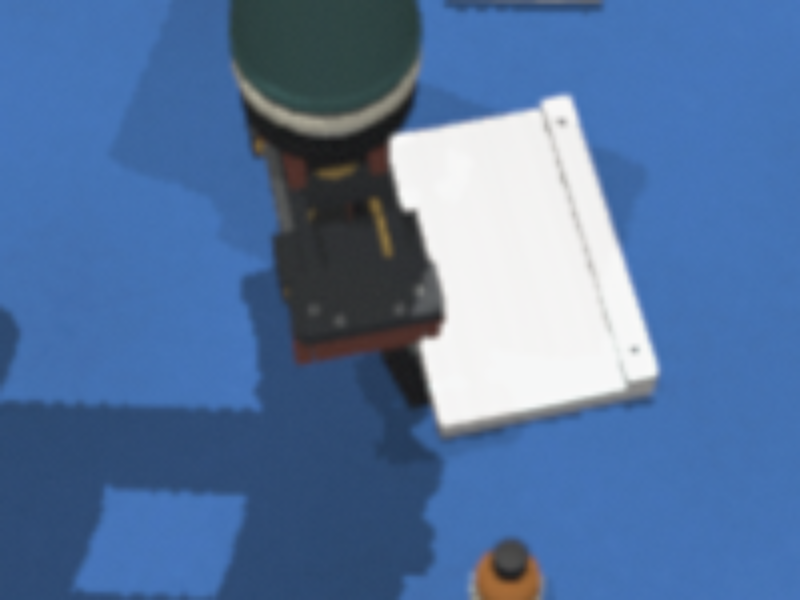

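Run:
```python
from h import *
q=Q(-1); Y=-.018
for x,z in((-.085,.055),(-.078,.0545),(-.070,.054),(-.062,.053),(-.054,.053),(-.046,.053)):
    r=servo_line(W(x,Y,z),q,rate=.04,contact_N=15); st(f"{x} {r}")
    if r: break
c=capture("side"); cv2.imwrite("pics/s9.png",cv2.resize(c["image"][230:380,218:418],None,fx=4,fy=4))
```

```text
-0.085 False t 18.47 pl [-0.0846 -0.0181  0.055 ] F [ 0.2  0.7 -0.8]
-0.078 False t 18.79 pl [-0.0777 -0.018   0.0544] F [-0.3 -0.1 -0.4]
-0.07 False t 19.14 pl [-0.0696 -0.018   0.054 ] F [ 1.4  1.1 -0.1]
-0.062 False t 19.49 pl [-0.0616 -0.0181  0.053 ] F [0.9 0.6 0.2]
-0.054 False t 19.84 pl [-0.0536 -0.0181  0.053 ] F [ 0.4  0.3 -0.7]
-0.046 False t 20.19 pl [-0.0456 -0.0181  0.053 ] F [-0.9 -0.   1.3]
```

View pics/s9.png

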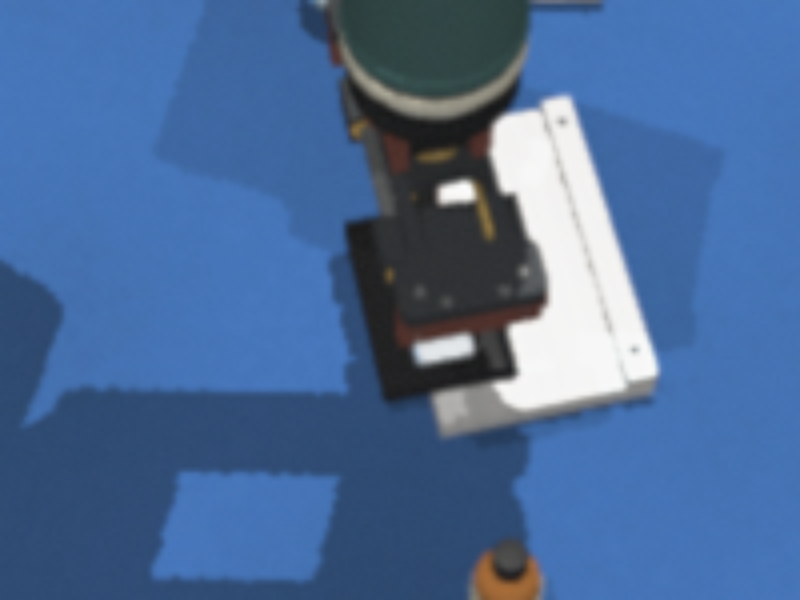

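Run:
```python
from h import *
q=Q(-1); Y=-.018
servo_line(W(-.05,Y,.08),q,rate=.15); servo_line(W(-.125,Y,.08),q,rate=.2); st()
for n in("side","top"):
    c=capture(n); u,v=(318,305) if n=="side" else (420,215)
    cv2.imwrite(f"pics/{n}10.png",cv2.resize(c["image"][v-75:v+75,u-100:u+100],(400,300),interpolation=cv2.INTER_CUBIC))
    S=silhouettes(n,"carrier")
    if S:
        m=S[0]["region"]; r=rect(c,m,.026); d=depthpts(c,m); L=np.array([Pl(p) for p in d])
        print(n,S[0]["conf"],m.sum(),"ctr pl",Pl([*r[0],0]),r[1],r[2],np.percentile(L[:,2],[5,50,95]),np.percentile(L[:,0],[2,98]),np.percentile(L[:,1],[2,98]))
cv2.imwrite("pics/both10.png",np.vstack([cv2.imread(f"pics/{n}10.png") for n in("side","top")]))
```

```text
t 21.1 pl [-0.1242 -0.0184  0.0799] F [ 0.6  0.5 -0.4]
side 0.68 1551 ctr pl [-0.044  -0.0214  0.    ] (71.44087982177734, 106.9097671508789) 2.0637311935424805 [0.0159 0.0249 0.0296] [-0.0775 -0.0097] [-0.0689  0.0293]
top 0.95 1379 ctr pl [-0.0474 -0.0152  0.    ] (69.98308563232422, 101.79869079589844) 2.8538637161254883 [0.0148 0.0238 0.0281] [-0.0808 -0.0137] [-0.0638  0.0334]
```

View pics/both10.png

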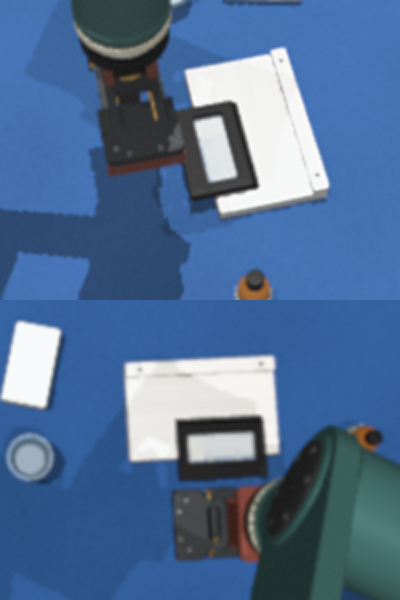

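Run:
```python
from h import *
q=Q(-1); Y=-.018
c=capture("top"); m=silhouettes("top","carrier")[0]["region"]; m=cv2.erode(m.astype(np.uint8),np.ones((5,5)))>0
L=np.array([Pl(p) for p in depthpts(c,m)]); print("plane",np.linalg.lstsq(np.c_[L[:,:2],np.ones(len(L))],L[:,2],rcond=None)[0])
servo_line(W(-.118,Y,.0185),q,rate=.15); st("down")
r=servo_line(W(-.034,Y,.0185),q,rate=.05,contact_N=8); st(f"push {r}")
tilt=None
for n in("side","top"):
    c=capture(n); u,v=(318,305) if n=="side" else (420,215)
    cv2.imwrite(f"pics/{n}11.png",cv2.resize(c["image"][v-75:v+75,u-100:u+100],(400,300),interpolation=cv2.INTER_CUBIC))
cv2.imwrite("pics/both11.png",np.vstack([cv2.imread(f"pics/{n}11.png") for n in("side","top")]))
```

```text
plane [-0.0186  0.0161  0.0212]
down t 21.97 pl [-0.1179 -0.0179  0.0185] F [-0.1  0.4  0.4]
push True t 23.38 pl [-0.0409 -0.0179  0.0179] F [-0.2  0.4 -0.1]
```

View pics/both11.png

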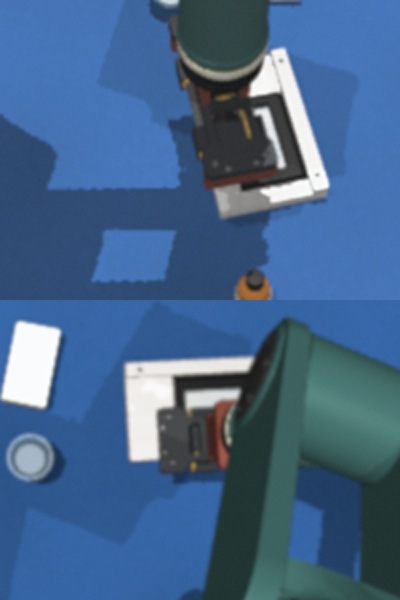

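Run:
```python
from h import *
q=Q(-1); Y=-.018
servo_line(W(-.0385,Y,.0185),q,rate=.015,contact_N=15); st("seat")
servo_line(W(-.055,Y,.0185),q,rate=.05); servo_line(W(-.10,Y,.12),q,rate=.2)
goto_joints([.6]+list(current_joint_pos()[1:])); st()
for n in("side","top"):
    c=capture(n); u,v=(318,305) if n=="side" else (420,215)
    cv2.imwrite(f"pics/{n}12.png",cv2.resize(c["image"][v-75:v+75,u-100:u+100],None,fx=4,fy=4,interpolation=cv2.INTER_CUBIC)[:, :])
    S=silhouettes(n,"carrier")
    if S:
        m=S[0]["region"]; r=rect(c,m,.026); L=np.array([Pl(p) for p in depthpts(c,cv2.erode(m.astype(np.uint8),np.ones((5,5)))>0)])
        print(n,S[0]["conf"],m.sum(),"ctr pl",Pl([*r[0],0]),r[1],r[2],"zmed",np.median(L[:,2]),"plane",np.linalg.lstsq(np.c_[L[:,:2],np.ones(len(L))],L[:,2],rcond=None)[0])
cv2.imwrite("pics/both12.png",np.vstack([cv2.resize(cv2.imread(f"pics/{n}12.png"),(400,300)) for n in("side","top")]))
```

```text
seat t 23.85 pl [-0.0405 -0.0176  0.0178] F [-4.7 -2.  -0.5]
 t 27.01 pl [-0.1861  0.5198  0.1196] F [-0.3 -0.6 -0.3]
side 0.74 1595 ctr pl [ 0.0057 -0.0211  0.    ] (72.0336685180664, 107.69088745117188) 3.8409671783447266 zmed 0.02564788897470939 plane [-0.0387 -0.032   0.0234]
top 0.85 1408 ctr pl [ 0.0034 -0.0148  0.    ] (72.2335433959961, 104.85212707519531) 4.904240608215332 zmed 0.023626794150001025 plane [-0.0212  0.0166  0.0223]
```

View pics/top12.png

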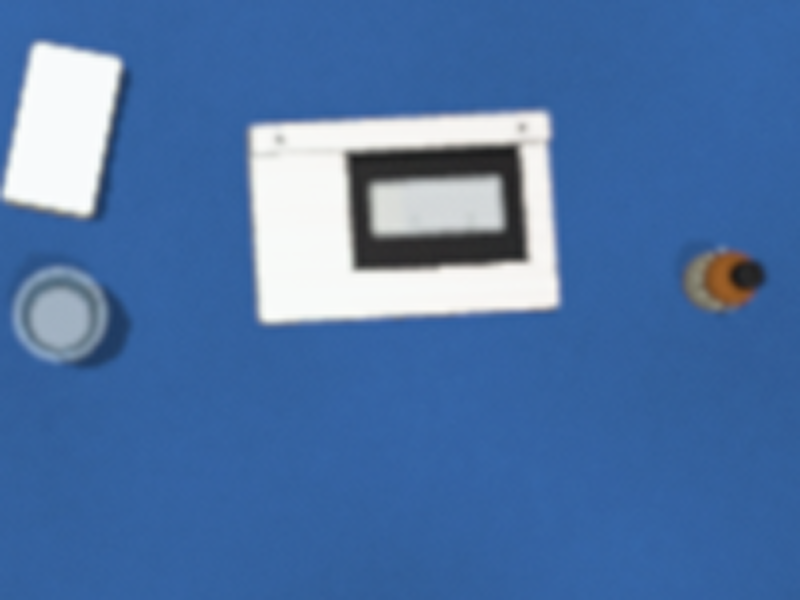

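View pics/side12.png

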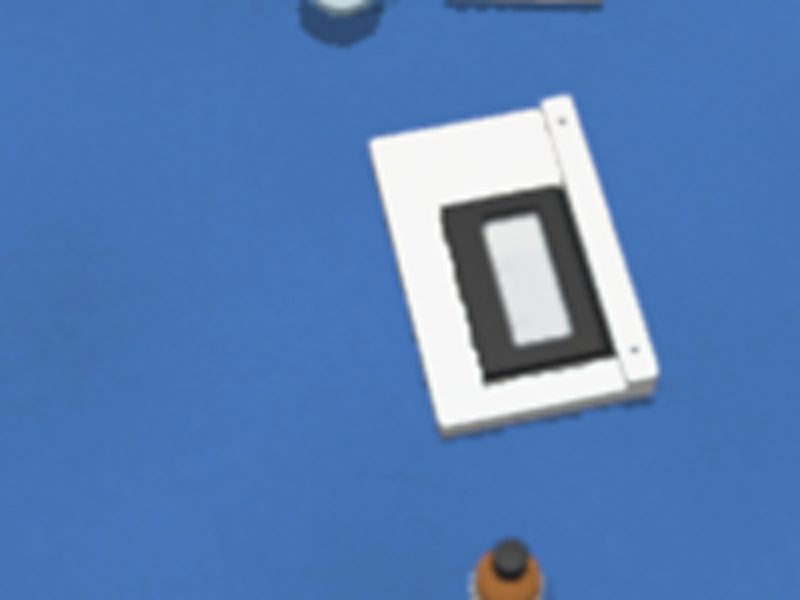

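The carrier lies flush along the rail, at about (347,154) to (517,147) in the top crop, and parallel to it. The bystanders look unmoved, so I'm handing in.

```bash
python3 -c "
from bench import *
print(current_clock()); close_job()"
```

```text
27.2083
the job is handed in; nothing more can be done
```

I flipped the slide carrier face down onto the loading plate and pushed it back against the rear rail. I handed the job in at 27.2 s of the 48 s allowed. No verdict was reported.

**What I did:** I pushed the carrier square against the plate with two spread fingertips and tipped it up with a rising push. I eased it past upright onto the plate, then slid it back and seated it with about 5 N.

**Last checks:**
- **Position:** the carrier's centre measured x ≈ +3.4 mm (top camera) and +5.7 mm (side camera) in the plate frame, where +5 mm is home. The sideways offset was −15 to −21 mm against a limit of 37 mm.
- **Fit to the rail:** the edge looks parallel and flush to the rail, within about 0.01 rad by eye. The fingertips also stopped within 0.3 mm of where they should for a seated carrier.
- **Flatness:** the carrier's upper face read 24 to 26 mm high, where 26 mm is expected. The depth fits showed slopes of 0.02 to 0.04 rad that differ between the two cameras, so I took these as noise.
- **Bystanders:** the bottle and beaker look where they started in both final views, and the box in the top view. I judged this by eye and did not measure it.

**What went wrong:**
- **First tip-up:** the first try only pressed with about 5 N, so I backed off and repeated it harder.
- **Jam mid-tip:** partway up, the finger stuck on the underside and the wrist force rose to about 100 N, close to the 120 N limit. The stop threshold I had set did not trigger. I eased off and carried on along the arc, and readings stayed under 2 N for the rest of the flip.

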